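Set out the microscope objectives by length

ROBOT

A 6-joint arm with a two-finger parallel gripper is mounted at the origin on the work surface. World frame = base frame: x ahead of the robot, y to its left, z up, the work surface at z = 0. Lengths are in mm, angles in rad, forces in N, time in s.
With the tool pointing down it reaches from about 350 to 850 mm from the base axis. Payload 8.1 kg.
Tool frame: the origin (TCP) lies midway between the tips of the shut fingers; the grasp point (between the pads) lies 19 mm behind it; x points along the fingers, y is the direction in which the jaws open and shut, and the axes are right-handed (so a half turn about x gives the same grasp; the last joint's range is limited). The gripper opens to 93 mm and grips with 3 to 60 N. Pads are 15 mm wide; open, the fingers measure 128 mm over their backs; the gripper's body (75 mm by 188 mm) begins 65 mm behind the grasp point.
Start: joints at [1.147, 0.13, 1.488, -0, 1.523, -0.085], TCP at [199.392, 565.904, 196.935] pointing down, gripper open.
Joint ranges: [-2.96, 2.96], [-0.89, 2.26], [0.02, 2.5], [-1.34, 4.48], [0, 2.73], [-2.66, 2.66]. Speed limits (rad/s): [2.39, 2.39, 2.79, 3.14, 3.14, 3.14].

INTERFACE

Orientations are given as [roll, pitch, yaw] about the fixed x, y, z axes, in that order (R = Rz(yaw) Ry(pitch) Rx(roll)).
In Python, from rig import movep, move_linear, move_joints, grip, pause, solve_ik, get_obs, read_camera, Unreachable, hand_in gives the robot as it stands. Calls block until the motion is done:
- movep(position, orientation): joint-space move of the TCP to a pose.
- move_linear(position, rate=150, rotation=None, force_limit=None): straight line of the TCP; rotation=None keeps the orientation; rate is the mean speed in mm/s. With force_limit (N) it stops when the force on the tool has changed by that much, and returns True; else False.
- move_joints(angles): joint-space move.
- grip(opening, squeeze=None): opening from 0.0 (shut) to 1.0 (fully open); squeeze is the grip in N (None keeps the last); returns when the fingers have stopped.
- pause(seconds).
- solve_ik(position, orientation): joint angles nearest the present ones, or None.
- get_obs(): the state.
- read_camera(name): name is "scene" or "top"; returns a dict with "img" (400x640x3 uint8, red, green, blue), "fx", "fy", "cx", "cy" (pixels), "dist" ([k1, k2, p1, p2, k3] as OpenCV has them; the pictures are not rectified), "R" (3x3) and "t" (3): a world point X has camera coordinates R X + t. Camera axes: x right, y down, z forward; pixel columns grow to the right and rows downward; lengths in mm; the calibration is good to about 2 mm. A picture is of the moment at which its call begins. There is no depth.
A pose or a line that the arm cannot do raises Unreachable and nothing moves.
- hand_in(): hands the job in, once; it reports no verdict.
The state is a dict: "t": time; "qpos": joint angles; "qd": joint speeds; "joint_torque": joint torques, N m; "position": TCP position; "tool_rot": TCP orientation; "contact_force": force on the tool from outside, world axes, zero at the start; "ft_torque": the same for the moment, N m; "finger_gap": opening from 0.0 (shut) to 1.0 (fully open).
Only numpy, scipy, OpenCV 4.12 (cv2) and the standard library are available. Lean on these libraries where they do the work, as an engineer would, in place of code of your own. Each camera call takes 0.05 s, during which the arm holds its last target.

TASK

The microscope's nosepiece is off, ready to be refitted: set the four objectives out in the seats of the rail, one standing upright in each seat, in order of length with the shortest in the seat nearest the nosepiece and the longest in the seat farthest from it. They are delicate, so set each one down gently, never let one drop or tip over.

Things in the scene. Friction and masses are not known exactly. Their poses are not given: they have to be found in the camera images.
- objective_stub: Microscope objective standing nose up in its black screw-on base (disc 46 mm across, 12 mm high). Steel barrel 36 mm across from 15 to 43 mm above the underside, with four dark knurl rings at 19 to 29 mm: grip there. Short and blunt: a slight chamfer at the top and a wide front lens, 27 mm across. Overall height with base 46 mm, about 120 g. Origin: centre of the underside; z up its axis.
- objective_stepped: Microscope objective standing nose up in its black screw-on base (disc 46 mm across, 12 mm high). Steel barrel 36 mm across from 15 to 44 mm above the underside, with four dark knurl rings at 19 to 29 mm: grip there. Above the barrel a straight step 30 mm across; flat top with a lens 21 mm across. Overall height with base 60 mm, about 160 g. Origin: centre of the underside; z up its axis.
- objective_coned: Microscope objective standing nose up in its black screw-on base (disc 46 mm across, 12 mm high). Steel barrel 36 mm across from 15 to 46 mm above the underside, with four dark knurl rings at 19 to 29 mm: grip there. Above the barrel a 30 mm neck, then a cone to a nose 18 mm across. Overall height with base 74 mm, about 200 g. Origin: centre of the underside; z up its axis.
- objective_slender: Microscope objective standing nose up in its black screw-on base (disc 46 mm across, 12 mm high). Steel barrel 36 mm across from 15 to 48 mm above the underside, with four dark knurl rings at 19 to 29 mm: grip there. Above the barrel a 30 mm neck, then a long cone to a small nose 12 mm across. Overall height with base 88 mm, about 240 g. Origin: centre of the underside; z up its axis.
- seat_a: One of four alike seats, the one at the rail's left end (its +y end): aluminium carrier 74 x 74 mm with a round dish, black rubber floor 66 mm across in a rim 3 mm thick and 4 mm high. Origin: centre of the carrier's underside, 20 mm above the table; dish floor 8 mm and rim top 12 mm above the origin. y along the rail. Fixed; a black clamp screw sticks out low on its -x side.
- seat_b: One of four alike seats, second from the left (+y) end: aluminium carrier 74 x 74 mm with a round dish, black rubber floor 66 mm across in a rim 3 mm thick and 4 mm high. Origin: centre of the carrier's underside, 20 mm above the table; dish floor 8 mm and rim top 12 mm above the origin. y along the rail. Fixed; a black clamp screw sticks out low on its -x side.
- seat_c: One of four alike seats, third from the left (+y) end: aluminium carrier 74 x 74 mm with a round dish, black rubber floor 66 mm across in a rim 3 mm thick and 4 mm high. Origin: centre of the carrier's underside, 20 mm above the table; dish floor 8 mm and rim top 12 mm above the origin. y along the rail. Fixed; a black clamp screw sticks out low on its -x side.
- seat_d: One of four alike seats, the one at the rail's right end (its -y end): aluminium carrier 74 x 74 mm with a round dish, black rubber floor 66 mm across in a rim 3 mm thick and 4 mm high. Origin: centre of the carrier's underside, 20 mm above the table; dish floor 8 mm and rim top 12 mm above the origin. y along the rail. Fixed; a black clamp screw sticks out low on its -x side.
- rail: Dark steel rail bolted flat to the table beyond the objectives, 400 mm long, 64 mm wide, top 20 mm above the table, roughly along world y; carries the four seats, 76 to 92 mm apart, centre to centre. Origin: centre of its underside; y along its length. Fixed.
- nosepiece: The microscope's revolving nosepiece on the table just beyond the left or right end of the rail: black, round, 92 mm across, 54 mm high, a shallow cone on top with four steel-rimmed ports. (A white square camera stands beyond the other end.) Origin: centre of the underside; its turn means nothing. Loose, 0.6 kg.

How it is judged:
By the outcome, as a careful person would: the job done as asked, in the order asked, and still so for the second after the job is handed in, with the robot touching nothing.
It also fails if it takes over 88 s, if anything falls off the work surface, if the arm or the gripper's body presses on something with over 40 N, if the wrist force passes 120 N, or if a joint passes its speed limit or range.

## Working session

There is one attempt and no reset: what is moved stays moved. The work goes in short steps, each a Python script; the robot and the scene stay as the last script left them, time stands still between calls to the robot, and variables do not carry over. Pictures are saved under pics/ and viewed, and the job is handed in when it is done.

```bash
mkdir -p pics; ls
python3 - <<'E'
from rig import *
import cv2,numpy as np
for n in ("scene","top"):
    c=read_camera(n); cv2.imwrite(f"pics/{n}0.png",c["img"][:,:,::-1])
    np.savez(f"{n}0.npz",**c)
    print(n,c["fx"],c["fy"],c["cx"],c["cy"],c["dist"],np.array(c["R"]).round(3).tolist(),c["t"])
o=get_obs();print(o)
E
```

```text
pics
scene 503.23557120084126 503.23557120084126 315.924957786385 198.20989740944918 [-0.15364293  0.          0.          0.          0.        ] [[0.611, 0.792, -0.005], [0.531, -0.415, -0.739], [-0.587, 0.449, -0.674]] [-340.00373035 -258.39092207 1602.14958733]
top 413.73192138277136 413.73192138277136 317.8240357796121 194.3043629365376 [-0.03834282  0.          0.          0.          0.        ] [[0.027, -0.999, 0.021], [-0.98, -0.03, -0.194], [0.195, -0.016, -0.981]] [ -33.60891066  552.5808553  1084.37878305]
{'t': 0.1, 'qpos': array([ 1.14659541e+00,  1.31092983e-01,  1.48915303e+00, -1.69194596e-05,
        1.52301929e+00, -8.54279798e-02]), 'qd': array([-0.00208629, -0.00060812, -0.00266335, -0.00151394,  0.00145835,
        0.00013064]), 'joint_torque': array([ 1.38950520e-03, -5.61338782e+01, -4.93096876e+01,  7.70312408e-02,
        2.91214942e-02, -2.66325424e-05]), 'position': array([199.17151303, 565.3934349 , 195.99753248]), 'tool_rot': array([-1.64612166,  1.56912359, -1.98489377]), 'contact_force': array([0.55720072, 0.98021605, 0.39524385]), 'ft_torque': array([ 0.08583018, -0.03417558, -0.05776409]), 'finger_gap': 0.9996027247116356}
```

View pics/scene0.png

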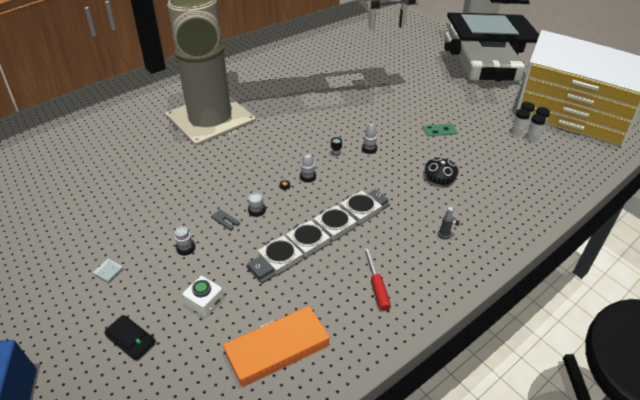

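View pics/top0.png

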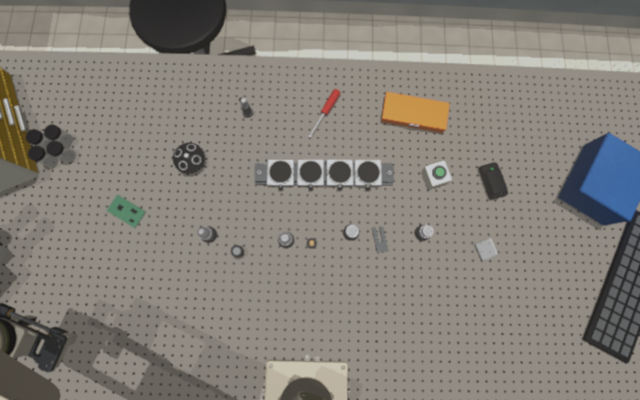

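Run:
```python
import cv2
s=cv2.imread("pics/scene0.png");t=cv2.imread("pics/top0.png")
a=[cv2.resize(s[y-32:y+32,x-32:x+32],(390,290*390//390),interpolation=cv2.INTER_CUBIC) if 0 else cv2.resize(s[y-28:y+28,x-38:x+38],(380,280),interpolation=cv2.INTER_CUBIC) for x,y in((365,138),(312,170),(257,204),(184,240))]
cv2.imwrite("pics/sc1.png",cv2.vconcat([cv2.hconcat(a[:2]),cv2.hconcat(a[2:])]))
a=[cv2.resize(t[y-28:y+28,x-38:x+38],(380,280),interpolation=cv2.INTER_CUBIC) for x,y in((215,238),(290,240),(352,232),(426,232))]
cv2.imwrite("pics/tc1.png",cv2.vconcat([cv2.hconcat(a[:2]),cv2.hconcat(a[2:])]))
cv2.imwrite("pics/tr1.png",cv2.resize(t[140:205,245:405],(800,325),interpolation=cv2.INTER_CUBIC))
```

```text
(no output)
```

View pics/sc1.png

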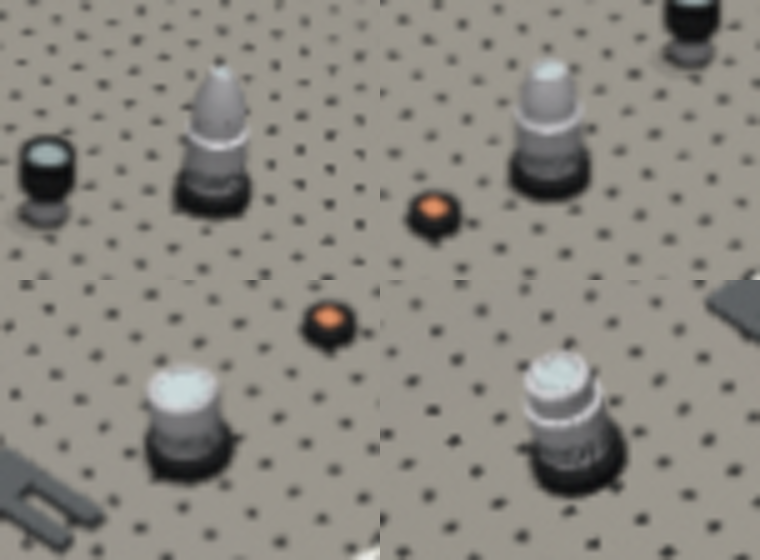

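View pics/tc1.png

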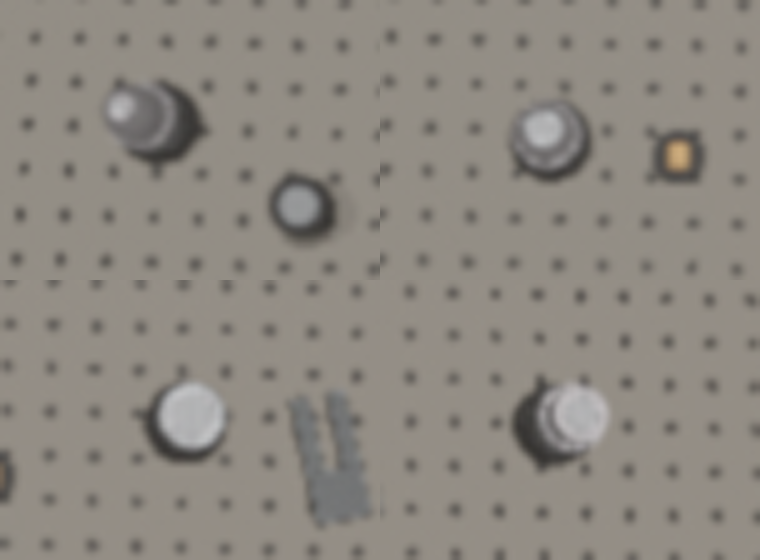

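View pics/tr1.png

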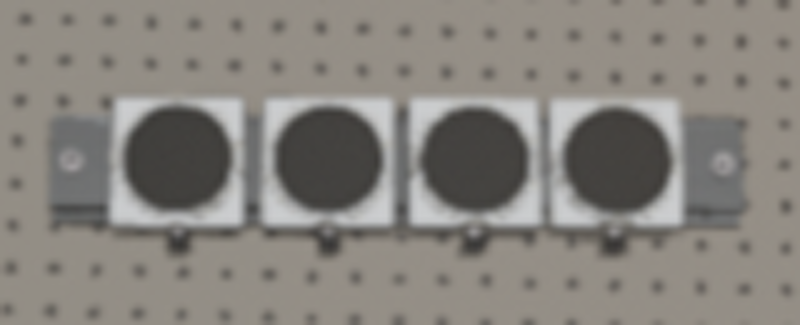

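```bash
cat > h.py <<'E'
import cv2,numpy as np
def load(n,i=0): return dict(np.load(f"{n}{i}.npz"))
def K(c): return np.array([[c["fx"],0,c["cx"]],[0,c["fy"],c["cy"]],[0,0,1.]])
def proj(c,P): return cv2.projectPoints(np.array(P,float).reshape(-1,3),cv2.Rodrigues(np.array(c["R"],float))[0],np.array(c["t"],float),K(c),np.array(c["dist"],float))[0][:,0]
def back(c,uv,z):
    n=cv2.undistortPoints(np.array(uv,float).reshape(-1,1,2),K(c),np.array(c["dist"],float))[:,0]
    R=np.array(c["R"]);t=np.array(c["t"]);o=-R.T@t
    d=(R.T@np.c_[n,np.ones(len(n))].T).T
    return o+d*((z-o[2])/d[:,2])[:,None]
E
python3 - <<'E'
from h import *
T=load("top");S=load("scene")
H=dict(slender=88,coned=74,stub=46,stepped=60)
tp=dict(slender=(201,231),coned=(285,237.4),stub=(351.8,230.6),stepped=(428,230.6))
sp=dict(slender=(370.8,124.6),coned=(307.6,156),stub=(255.4,197.2),stepped=(181.2,230))
for k in H: print(k,back(T,tp[k],H[k])[0].round(1),back(S,sp[k],H[k])[0].round(1))
# seats
for n,c in(("top",T),("scene",S)):
    g=cv2.cvtColor(c["img"],cv2.COLOR_RGB2GRAY)
    m=(g<85).astype(np.uint8)
    N,L,st,ce=cv2.connectedComponentsWithStats(m,connectivity=4)
    for i in range(1,N):
        x,y,w,h,a=st[i]
        if 200<a<900: print(n,st[i],ce[i].round(1),back(c,[x+(w-1)/2,y+(h-1)/2],28)[0].round(1),back(c,ce[i],28)[0].round(1))
# overlay
def circ(x,y,z,r): a=np.linspace(0,2*np.pi,40);return np.c_[x+r*np.cos(a),y+r*np.sin(a),0*a+z]
for n,c in(("top",T),("scene",S)):
    im=cv2.resize(c["img"][:,:,::-1],None,fx=4,fy=4,interpolation=cv2.INTER_CUBIC);tiles=[]
    for k in H:
        p=(back(T,tp[k],H[k])[0]+back(S,sp[k],H[k])[0])/2
        for z,r in((0,23),(12,23),(43,18),(H[k],dict(slender=6,coned=9,stub=16,stepped=15)[k])):
            cv2.polylines(im,[((proj(c,circ(p[0],p[1],z,r))+.5)*4-.5).round().astype(int)],True,(0,0,255),1)
        u=(proj(c,[p[0],p[1],30])[0]*4).astype(int)
        tiles.append(im[u[1]-100:u[1]+100,u[0]-100:u[0]+100])
    cv2.imwrite(f"pics/ov_{n}.png",cv2.hconcat(tiles))
E
```

```text
slender [439.4 285.9  88. ] [440.8 285.3  88. ]
coned [430.5  66.4  74. ] [432.6  68.2  74. ]
stub [ 456.8 -113.4   46. ] [ 457.1 -113.7   46. ]
stepped [ 461.  -319.5   60. ] [ 459.8 -318.3   60. ]
top [553   0  75  11 397] [584.9   3.3] [1211.4 -883.7   28. ] [1216.4 -867.    28. ]
top [  3  70  16  38 223] [10.6 88.8] [853.1 911.   28. ] [852.1 910.6  28. ]
top [  0  73  27  95 461] [ 12.2 129.3] [753.7 884.9  28. ] [724.9 882.2  28. ]
top [  0 118  15  46 317] [  5.7 142.2] [690.3 891.5  28. ] [685.2 894.7  28. ]
top [172 142  35  34 485] [189.9 159.6] [651.5 352.9  28. ] [648.4 350.2  28. ]
top [270 162  21  20 327] [280.1 171.3] [621.4  91.2  28. ] [622.  91.  28.]
top [301 162  20  20 319] [310.3 171.4] [624.1   4.5  28. ] [624.5   5.1  28. ]
top [330 162  20  20 315] [339.6 171.5] [626.8 -78.2  28. ] [626.8 -78.6  28. ]
top [358 162  21  20 320] [368.  171.7] [ 629.5 -159.8   28. ] [ 628.9 -159.9   28. ]
top [478 163  30  37 703] [492.7 180.8] [ 613.3 -520.6   28. ] [ 613.8 -521.3   28. ]
top [281 379  50  21 792] [305.7 390.3] [42.3  0.1 28. ] [39.2 -0.5 28. ]
scene [  0   0
[... 295 characters left out ...]
3 850.4  28. ] [608.5 816.3  28. ]
scene [531 106  19  19 249] [540.4 115.4] [666.8 828.9  28. ] [668.8 827.9  28. ]
scene [423 159  35  28 585] [439.7 174.1] [662.1 342.8  28. ] [666.3 337.1  28. ]
scene [349 196  24  15 297] [360.6 202.9] [620.1  92.2  28. ] [620.2  92.6  28. ]
scene [322 210  26  17 333] [334.6 218.1] [621.4   6.9  28. ] [621.9   6.8  28. ]
scene [438 215  14  24 215] [445. 229.] [807.6 197.1  28. ] [814.1 191.6  28. ]
scene [295 226  26  18 368] [307.5 234.2] [625.2 -78.   28. ] [624.4 -77.5  28. ]
scene [267 241  26  20 405] [279.4 250.7] [ 626.2 -158.6   28. ] [ 626.6 -159.1   28. ]
scene [563 354  28  46 600] [575.8 377.8] [1245.5   98.6   28. ] [1246.2   95.2   28. ]
```

View pics/ov_top.png

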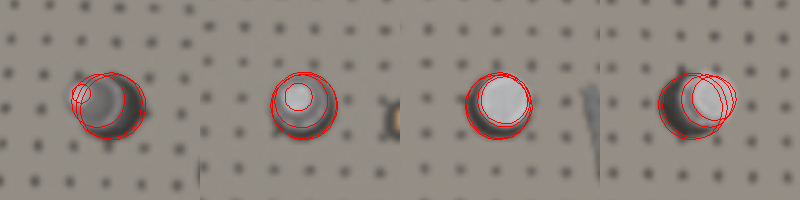

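View pics/ov_scene.png

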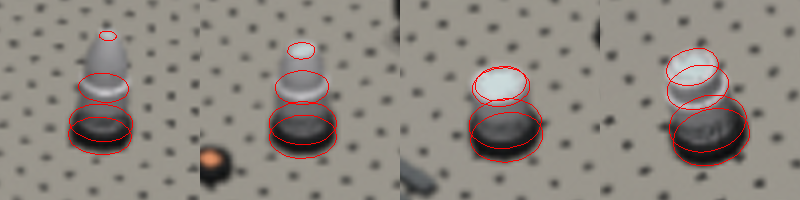

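```bash
cat >> h.py <<'E'
OBJ=dict(slender=(440,285.6),coned=(431.5,67.3),stub=(457,-113.5),stepped=(460.4,-319))
SEAT=dict(stub=(621,91.8),stepped=(623.2,5.8),coned=(625.6,-78),slender=(627.8,-159.4))
E
python3 - <<'E'
from h import *
from rig import *
for r in (np.pi/2,-np.pi/2):
    for k in OBJ:
        for P,z in((OBJ[k],(14,160)),(SEAT[k],(42,160))):
            print(round(r,1),k,[None if (q:=solve_ik([*P,zz],[r,np.pi/2,0])) is None else q.round(2).tolist() for zz in z])
E
```

```text
1.6 slender [[0.48, 0.1, 1.87, -0.0, 1.17, 0.48], [0.48, -0.05, 1.75, -0.0, 1.45, 0.48]]
1.6 slender [[-0.33, 0.37, 1.49, 0.0, 1.27, -0.33], [-0.33, 0.28, 1.39, 0.0, 1.48, -0.33]]
1.6 coned [[0.04, -0.14, 2.11, -0.0, 1.18, 0.04], [0.04, -0.31, 1.97, -0.0, 1.48, 0.04]]
1.6 coned [[-0.21, 0.33, 1.55, 0.0, 1.26, -0.21], [-0.21, 0.23, 1.44, 0.0, 1.47, -0.21]]
1.6 stub [[-0.35, -0.05, 2.02, 0.0, 1.17, -0.35], [-0.35, -0.21, 1.88, 0.0, 1.46, -0.35]]
1.6 stub [[0.07, 0.32, 1.56, -0.0, 1.26, 0.07], [0.07, 0.22, 1.45, -0.0, 1.47, 0.07]]
1.6 stepped [[-0.7, 0.19, 1.77, 0.0, 1.18, -0.7], [-0.7, 0.04, 1.65, 0.0, 1.45, -0.7]]
1.6 stepped [[-0.07, 0.31, 1.57, 0.0, 1.26, -0.07], [-0.07, 0.21, 1.47, 0.0, 1.46, -0.07]]
-1.6 slender [None, None]
-1.6 slender [None, None]
-1.6 coned [None, None]
-1.6 coned [None, None]
-1.6 stub [None, None]
-1.6 stub [None, None]
-1.6 stepped [[-0.7, 0.19, 1.77, 0.0, 1.18, 2.44], [-0.7, 0.04, 1.65, 0.0, 1.45, 2.44]]
-1.6 stepped [None, None]
```

```bash
cat >> h.py <<'E'
RPY=[np.pi/2,np.pi/2,0]
def pick(k,z=14.5,up=165):
    from rig import movep,move_linear,grip,get_obs
    x,y=OBJ[k]
    movep([x,y,up],RPY); print("t over",get_obs()["t"])
    hit=move_linear([x,y,z],rate=130,force_limit=12)
    o=get_obs();print("down",hit,o["t"],o["position"].round(1))
    if hit: return False
    grip(0.0,25)
    o=get_obs();print("grip",o["t"],o["finger_gap"],o["contact_force"].round(1),o["position"].round(1))
    return True
def lift(k,up=165):
    from rig import move_linear,get_obs
    x,y=OBJ[k]
    move_linear([x,y,up],rate=130)
    o=get_obs();print("lift",o["t"],o["finger_gap"],o["contact_force"].round(1))
E
python3 - <<'E'
from h import *
from rig import *
if pick("slender"):
    c=read_camera("scene"); cv2.imwrite("pics/p1.png",cv2.resize(c["img"][80:200,290:450,::-1],(800,600)))
E
```

```text
t over 1.4833
down False 2.7917 [440.8 286.   15.5]
grip 3.7333 0.37671616899833693 [-0.4  1.   0. ] [440.  285.6  14.4]
```

View pics/p1.png

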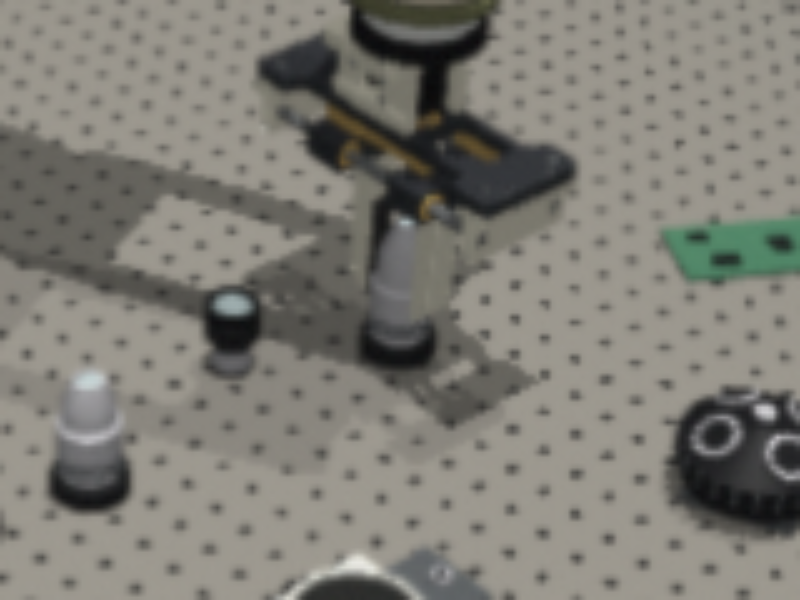

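```bash
cat >> h.py <<'E'
def place(k,up=165,dz=14.4):
    from rig import movep,move_linear,grip,get_obs,pause
    x,y=SEAT[k]
    movep([x,y,up],RPY)
    move_linear([x,y,28+dz+8],rate=110)
    pause(0.3); o=get_obs();print("above",o["t"],o["finger_gap"],o["contact_force"].round(1),o["position"].round(1))
    hit=move_linear([x,y,28+dz-3],rate=12,force_limit=4)
    o=get_obs();print("set",hit,o["t"],o["contact_force"].round(1),o["position"].round(1))
    return hit
def release(k,up=165):
    from rig import movep,move_linear,grip,get_obs
    x,y=SEAT[k]
    grip(0.75)
    o=get_obs();print("rel",o["t"],o["finger_gap"],o["contact_force"].round(1),o["position"].round(1))
    move_linear([*o["position"][:2],up],rate=130)
    grip(1.0); print(get_obs()["t"])
E
python3 - <<'E'
from h import *
from rig import *
lift("slender"); print(place("slender"))
c=read_camera("scene"); cv2.imwrite("pics/p2.png",cv2.resize(c["img"][180:300,200:360,::-1],(800,600)))
E
```

```text
lift 5.0917 0.3767675501717574 [-0.4  0.6 -2.3]
above 8.3417 0.3841175379107966 [ 0.8  1.  -1.7] [ 628.1 -159.5   50.9]
set True 9.0 [-0.7  0.3  4.1] [ 627.7 -159.3   42.4]
True
```

View pics/p2.png

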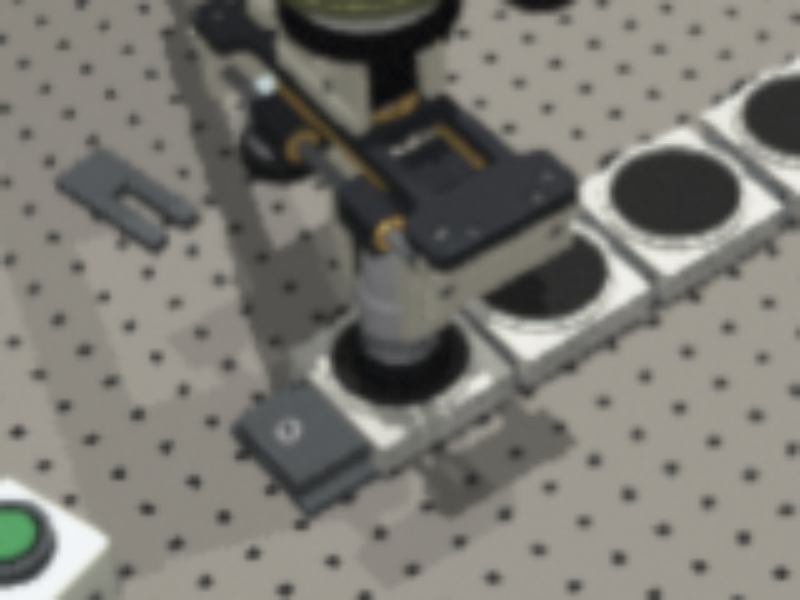

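Run:
```python
from h import *
from rig import *
release("slender"); 
if pick("coned"):
    lift("coned"); print(place("coned"))
c=read_camera("scene"); cv2.imwrite("pics/p3.png",cv2.resize(c["img"][180:300,200:360,::-1],(800,600)))
```

```text
rel 9.8 0.7540344246666436 [-0.5 -0.3  0.4] [ 626.6 -159.    41.1]
11.5083
t over 12.6583
down False 13.9667 [432.3  67.3  15.3]
grip 14.9083 0.37967812390152644 [0.1 0.9 0.2] [431.4  67.3  14.5]
lift 16.2167 0.37890395459586357 [-0.4 -0.1 -3. ]
above 18.6667 0.3810938443004918 [-0.1  0.  -2.9] [625.9 -78.1  50.9]
set True 19.325 [-0.3 -0.   5.2] [625.5 -78.   42.5]
True
```

View pics/p3.png

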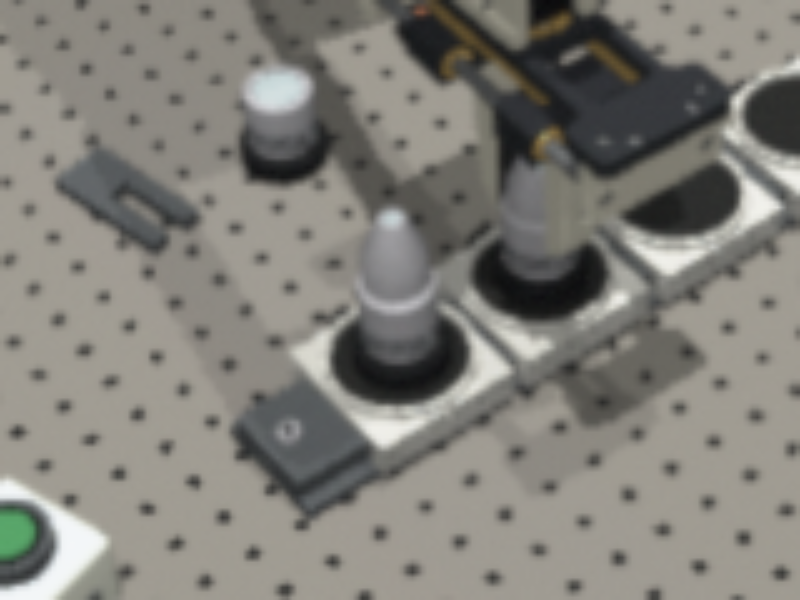

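Slender stands upright in seat d (crop 395,300) and coned is set down in seat c. Next is the stepped one, with checks between steps.

Run:
```python
from h import *
from rig import *
release("coned")
if pick("stepped"):
    lift("stepped")
    if get_obs()["finger_gap"]>.34 and place("stepped"):
        release("stepped")
        if pick("stub"):
            lift("stub")
            if get_obs()["finger_gap"]>.34: print(place("stub"))
c=read_camera("scene"); cv2.imwrite("pics/p4.png",cv2.resize(c["img"][160:300,220:407,::-1],(800,600)))
```

```text
rel 20.125 0.7498070223687768 [ 0.8  0.3 -0.5] [624.3 -77.7  41.1]
21.8333
t over 22.9583
down False 24.2667 [ 461.1 -319.6   15.6]
grip 25.2083 0.3763357256273188 [1.3 0.2 0.5] [ 460.5 -319.    14.5]
lift 26.5167 0.37658043038358247 [-0.3  0.7 -2.3]
above 29.3667 0.37629898924683114 [ 0.   0.  -2.4] [623.5   5.8  50.9]
set True 30.025 [ 0.8 -0.7  4.2] [623.2   5.8  42.4]
rel 30.775 0.7480056076759475 [ 0.3 -0.3  0.7] [622.    5.9  41.2]
32.4833
t over 33.3167
down False 34.625 [ 457.8 -113.7   15.4]
grip 35.5667 0.37711591977261044 [ 1.3 -0.8 -0.4] [ 457.  -113.5   14.5]
lift 36.875 0.37254303503784547 [-0.6  0.8 -1.9]
above 39.3917 0.37948137690176853 [-0.2 -0.1 -1. ] [621.3  91.8  50.9]
set True 40.05 [-0.2  0.7  5.1] [620.9  91.8  42.5]
True
```

View pics/p4.png

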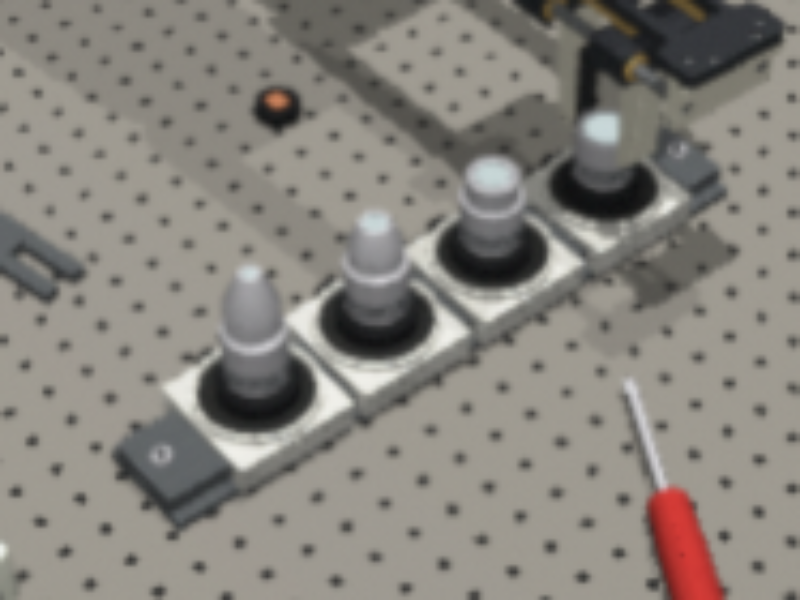

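All four are in their seats: slender, coned, stepped, and the stub still in the gripper. I'll release, retreat and check.

Run:
```python
from h import *
from rig import *
release("stub")
movep([450,250,250],RPY); pause(.3); print(get_obs()["t"])
S=read_camera("scene");T=read_camera("top")
cv2.imwrite("pics/f.png",cv2.vconcat([cv2.resize(S["img"][160:280,230:430,::-1],(600,360)),cv2.resize(T["img"][140:204,150:410,::-1],(600,148))]))
H=dict(slender=88,coned=74,stub=46,stepped=60)
for k in H: print(k,proj(S,[*SEAT[k],28+H[k]]).round(1),proj(T,[*SEAT[k],28+H[k]]).round(1))
```

```text
rel 40.85 0.7519092670795379 [ 0.8 -0.5 -0.7] [619.9  91.7  41.4]
42.5583
43.8333
slender [[277.4 223.9]] [[372.5 163.9]]
coned [[307.1 211.9]] [[341.4 165.1]]
stub [[361.6 189.5]] [[278.6 167.5]]
stepped [[335.1 200.4]] [[310.1 166.3]]
```

View pics/f.png

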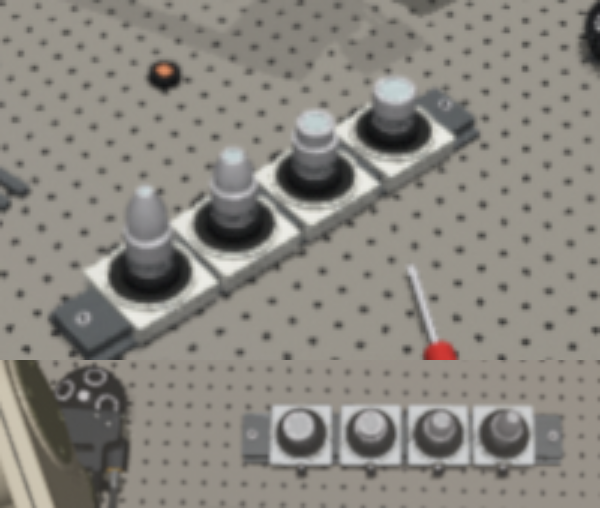

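Run:
```python
from rig import *
o=get_obs();print(o["t"],o["contact_force"].round(1));print(hand_in())
```

```text
43.9333 [-0.6 -0.2  0.6]
the job is handed in; nothing more can be done
None
```

All four objectives are standing upright in the rail seats in order of length, and I handed the job in at 43.9 s. The nosepiece is at the rail's left (+y) end, so the order is stub in seat a, stepped in b, coned in c and slender in d.

- **Setting down:** each objective was gripped on the barrel and lowered at 12 mm/s. Each stopped on a light touch of about 4–5 N, at the expected floor height to within 0.1 mm.
- **Final pictures:** the scene and top views, taken after I had backed the arm away, show each objective upright and well inside its dish. I read off one position, the slender tip, and it was within about 1.5 px of where it should be.
- **Contact:** the last force reading was within noise (under 1 N), so the robot was touching nothing.
- **Problems:** none of the checks failed or disagreed.

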